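# Tip a step block onto its base and push it home against the end stop

### The job

The step block stands on its end in the low track on the bench. Without gripping or lifting it, push it over so that it lies on its flat base with the steps facing up, then gently push it along the track until its end is right up against the raised end stop (not the thin cover plate at the other end). It must finish lying between the rails; leave the loose things around the track where they are.

Things in the scene. Friction and masses are not known exactly. Their poses are not given: they have to be found in the camera images.
- step_block_mid (a point): centre of the dark step block's 60 x 28 x 40 mm outline; loose, 0.23-0.46 kg. x: along the length, from the 40 mm high back face to the 8 mm high toe (five steps, each 12 long, 8 high); y: across its 28 mm width; z: from flat base to top step. Starts standing on its back face in the track, x up, base facing the track's +y. Centre of mass 22 mm from back, 15 mm from base.
- track: fixed steel track on the bench: plate 312 mm long (its y), 70 wide (its x), 6 thick; two guide rails along y, 34 mm apart inside, 12 wide, stand 6 mm above the plate and reach from y = -127 to +127 mm. Origin: centre of its underside, on the bench top (the track floor is 6 mm above it).
- end_stop: raised stop fixed across one end of the track (either end; it swaps with the cover plate): steel bar 24 mm along the track, 60 across, 22 high above the track floor, two cap screws on top. Origin: centre of its underside, 142 mm from the middle of the track; its inner face is 130 mm from the middle.
- cover_plate: the thin cover plate at the other end of the track, 24 x 60 mm but only 2 mm high above the track floor; it is no stop. Origin at the centre of its underside, 142 mm from the middle of the track.
- shell_mill: bystander: brown fluted shell mill, 39 mm across, 46 mm high, standing loose on the bench on the robot's side of the track; origin at the centre of its underside
- tool_bit: bystander: ground half-round tool bit, 76 x 26 x 20 mm, lying loose on the bench on the robot's side of the track; origin at the centre of its underside
- strap: bystander: tan clamp strap with two holes, 76 x 27 x 14 mm, lying loose on the bench beyond the track; origin at the centre of its underside
- t_nut: bystander: steel T-slot nut, 37 x 37 x 18 mm, lying loose on the bench beyond the track; origin at the centre of its underside
Things that resemble listed ones, but are neither listed nor needed, are in the scene too. What is shaped like the part that bears step_block_mid but pink or yellow is not meant.

How it is judged (in metres and radians):
At the end, for the whole second after the job is handed in: the step block lies at rest on its base on the track floor between the rails, steps up (within 3.4 degrees), its end against the end stop (centres at most 45.5 mm apart in plan, 42 mm when touching: a gap of about 3 mm at most) (angle between step_block_mid's own z axis and vertical below 0.06 rad and height (world z) of step_block_mid between 0.023 and 0.029 m and horizontal distance between step_block_mid and end_stop below 0.0455 m and x of step_block_mid in the frame of track between -0.007 and 0.007 m and angle between the x axis of step_block_mid and the y axis of track, either way round below 0.15 rad and linear speed of step_block below 0.01 m/s).
It fails at once if the step block is lifted (its centre more than 55 mm above the bench, where tipping takes 42 mm; or, lying level, more than 38 mm, where 26 mm is on the floor of the track) (height (world z) of step_block_mid above 0.055 m or (height (world z) of step_block_mid above 0.038 m and angle between step_block_mid's own z axis and vertical below 0.2 rad)).
It fails at once if the step block is gripped or pushed roughly (fingers press on it with more than 30 N) (contact force between the fingers and step_block above 30 N).
It fails at once if a bystander is moved by more than 15 mm (distance of any of shell_mill, tool_bit, strap, t_nut from where it was at the start of the episode above 0.015 m).
It also fails if it takes over 46 s, if anything falls off the work surface, if the arm or the gripper's body presses on something with over 40 N, if the wrist force passes 120 N, or if a joint passes its speed limit or range.

### The arm

A 7-joint arm with a two-finger parallel gripper is mounted at the origin on a cart in front of the work surface, level with it; the furniture and walls round the work are solid. World frame = base frame: x ahead of the robot, y to its left, z up, the work surface at z = 0. Lengths are in m, angles in degrees, forces in N, time in s.
With the tool pointing down it reaches from about 0.425 to 0.875 m from the base axis. Payload 4.7 kg.
Tool frame: the origin (TCP) lies on the mounting face of the last link; the fingertips stand 182 mm ahead of it and the grasp point (between the pads) lies 164 mm ahead of it; z points along the fingers, y is the line along which they close (so a half turn about z gives the same grasp; the last joint's range is limited). The gripper opens to 87 mm and grips with 3 to 60 N. Pads are 19 mm wide; open, the fingers measure 117 mm over their backs; the gripper's body (75 mm by 190 mm) begins 51 mm behind the grasp point.
Start: joints at [-70.64, 18.392, -4.016, 83.108, 1.295, 78.541, -3.26], TCP at [0.207, 0.616, 0.405] pointing down, gripper open.
Joint ranges: [-163.93, 163.93], [-17.29, 119.83], [-79.2, 71.16], [3.27, 140.29], [-89.18, 269.18], [5.43, 117.66], [-154.24, 154.24]. Speed limits (degrees/s): [147.25, 147.25, 180, 180, 180, 180, 180].

### API

Orientations are given as [roll, pitch, yaw] about the fixed x, y, z axes, in that order (R = Rz(yaw) Ry(pitch) Rx(roll)).
In Python, from cell import env gives the robot as it stands.
- The arm moves only by the tool servo_tool, never from a script. Its argument "plan" is a list of rows, each an object with "xyz": the shift along the tool's x, y, z in cm, a list of three; "twist": the turn, a rotation vector about the tool's x, y, z in degrees, a list of three; "jaw": the closure, from 0 (fully open) to 1 (shut). In form: [{"xyz": [x, y, z], "twist": [wx, wy, wz], "jaw": jaw}, ...]. A call has 1 to 10 rows; each row is the pose to reach, as a shift and turn from the pose commanded when the call began, along the tool's axes at that moment; what a row does not reach only later rows make up. A row lasts 1/12 s, in which the tool goes at most 41.7 mm and 7.16 degrees, less where a joint would pass 70% of its speed; a pose out of reach is approached as far as the arm can. A call with a gripper value outside its range is refused whole. The fingers move at their own pace and stop on an object; "newtons" is the grip in N (left out, the last holds). Time passes only in rows, so rows that repeat a pose let the fingers close. It gives the time, the measured TCP pose, the force, the opening and the grip force at its end, in the units of the state.
- env.get_obs(): the state, without advancing time (a new reading comes with each control period).
- env.read_camera(name): name is "scene" or "top" or "wrist"; returns a dict with "img" (420x560x3 uint8, red, green, blue), "camera_matrix" (3x3 intrinsics, pixels), "R" (3x3) and "t" (3): a world point X has camera coordinates R X + t. Camera axes: x right, y down, z forward; pixel columns grow to the right and rows downward; lengths in m; the calibration is good to about 2 mm. A picture is of the moment at which its call begins. There is no depth.
- env.sign_off(): hands the job in; it is judged then, once.
The state is a dict: "time_s": time; "qpos": joint angles; "joint_velocities": joint speeds; "effort": joint torques, N m; "tool_pos": TCP position; "tool_rot": TCP orientation; "force": force on the tool from outside, world axes, zero at the start; "wrist_torque": the same for the moment, N m; "grip_width": finger opening in m; "grasp_force": force on a finger pad.
Only numpy, scipy, OpenCV 4.12 (cv2) and the standard library are available. Lean on these libraries where they do the work, as an engineer would, in place of code of your own. Each camera call takes 0.05 s, during which the arm holds its last target. There are 200 camera calls.

## Working session

There is one attempt and no reset: what is moved stays moved. The work goes in short steps, Python scripts to look and compute and a tool call to move; the robot and the scene stay as the last step left them, time stands still between calls to the robot, and variables do not carry over. Pictures are saved under pics/ and viewed, at most 10 in all, crops included, and the job is handed in when it is done.

Besides the shell and the picture viewer there is one more tool, called after "Emit:" as a command line: name --argument value ..., lists and objects as JSON in quotes. servo_tool: Moves the arm, as the interface text tells. Its arguments: {"type":"object","properties":{"plan":{"type":"array","items":{"type":"object","properties":{"xyz":{"type":"array","items":{"type":"number"}},"twist":{"type":"array","items":{"type":"number"}},"jaw":{"type":"number"}}}},"newtons":{"type":"number"}},"required":["plan"]}

```bash
mkdir -p pics; python3 - <<'E'
from cell import env
import cv2,json,numpy as np
o=env.get_obs();print(o)
for n in("scene","top"):
    c=env.read_camera(n);cv2.imwrite(f"pics/{n}0.png",c["img"][:,:,::-1])
    np.savez(f"pics/{n}0.npz",**c);print(n,c["camera_matrix"],c["R"],c["t"])
E
```

```text
{'time_s': 0.0, 'qpos': array([-70.64088113,  18.44042444,  -4.01402482,  83.17433766,
         1.29433108,  78.53822301,  -3.25969546]), 'joint_velocities': array([ 0.05719316,  0.0598549 ,  0.05443767,  0.06555034,  0.01644228,
       -0.04424629, -0.04198972]), 'effort': array([-1.22933570e-04, -4.91300440e+01, -4.03965265e-01, -3.12520838e+01,
       -6.39312551e-02,  4.39739751e-02,  2.06351515e-04]), 'tool_pos': array([0.20678126, 0.61602998, 0.40365043]), 'tool_rot': array([-1.79892210e+02,  5.39035202e-03,  1.61449365e+02]), 'force': array([0.69081034, 1.02435033, 0.77407307]), 'wrist_torque': array([-0.00649925, -0.01683341,  0.01694111]), 'grasp_force': 0.0, 'grip_width': 0.08694017750760298}
scene [[445.39826885   0.         279.29029842]
 [  0.         445.39826885 207.99817671]
 [  0.           0.           1.        ]] [[ 0.79344736 -0.6084419  -0.01548373]
 [-0.4545332  -0.57543819 -0.67990475]
 [ 0.40477261  0.54650649 -0.73313695]] [-0.53011684  0.21554357  0.85548326]
top [[540.02060047   0.         287.26263422]
 [  0.         540.02060047 208.59094694]
 [  0.           0.           1.        ]] [[-0.00371973 -0.99992211  0.01191359]
 [-0.98075449  0.00132223 -0.19524058]
 [ 0.19520962 -0.01241055 -0.98068302]] [-0.14587286  0.57807258  0.9059827 ]
```

View pics/top0.png

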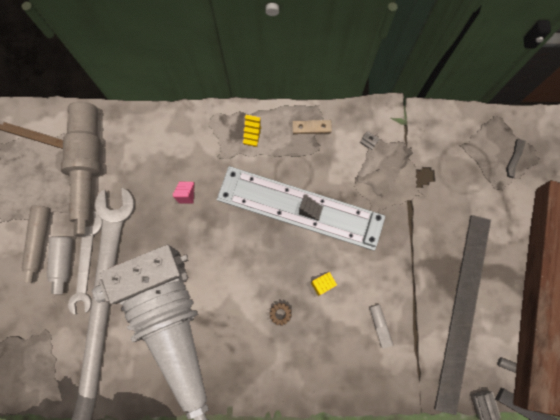

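View pics/scene0.png

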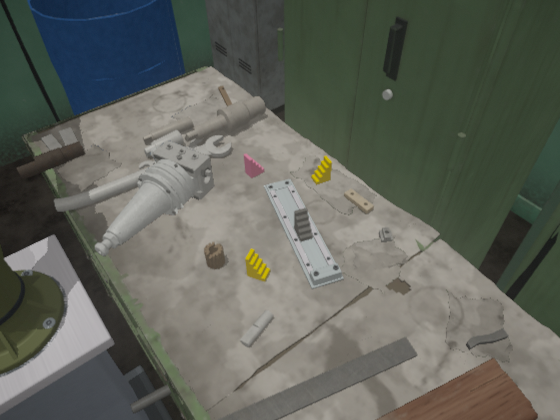

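The track runs from about (229,185) to (375,232) in the top view, with the block standing near (311,207). I'll zoom in to tell the stop from the cover plate and see which way the block faces.

```bash
python3 - <<'E'
import cv2,numpy as np
a=cv2.imread("pics/top0.png")[150:260,205:400];b=cv2.imread("pics/scene0.png")[170:295,250:355]
a=cv2.resize(a,(780,440),interpolation=cv2.INTER_CUBIC);cv2.imwrite("pics/c1.png",a)
b=cv2.resize(b,None,fx=4.8,fy=4.8,interpolation=cv2.INTER_CUBIC);cv2.imwrite("pics/c2.png",b)
E
```

```text
(no output)
```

View pics/c1.png

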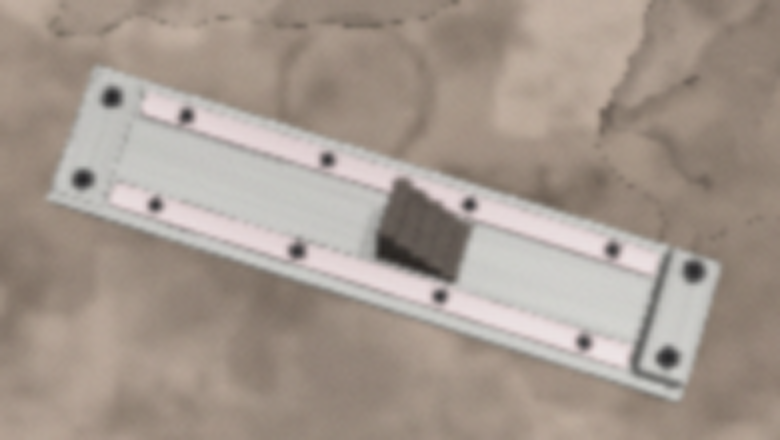

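View pics/c2.png

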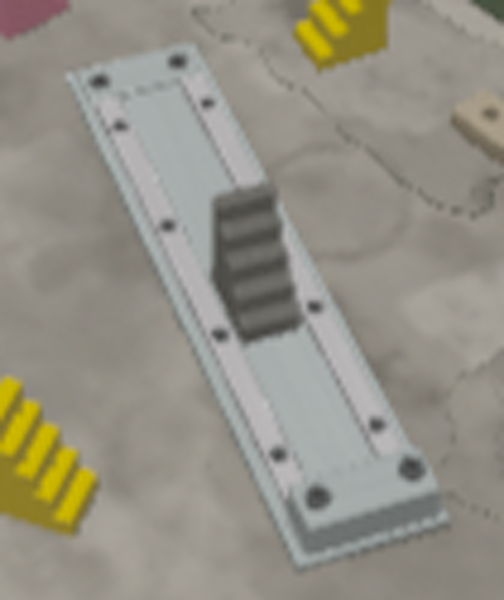

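The raised stop is at the right (−y) end, with a shadowed edge near (640,370) in the top crop. The block's steps face it and its base faces the cover plate, so I tip it toward +y and then push it back toward −y. Next I localise the track.

```bash
cat >h.py <<'E'
import numpy as np
def ray(c,uv,z):
    R,t=c["R"],c["t"];C=-R.T@t
    d=R.T@np.linalg.inv(c["camera_matrix"])@[uv[0],uv[1],1]
    return C+d*(z-C[2])/d[2]
def totool(o,p):  # world target -> tool shift, cm (TCP at tip height p[2]+.182)
    from scipy.spatial.transform import Rotation as S
    R=S.from_euler("xyz",o["tool_rot"],degrees=True)
    return 100*R.inv().apply(np.array(p)+[0,0,.182]-o["tool_pos"])
E
python3 - <<'E'
from h import *
c=np.load("pics/top0.npz")
f=lambda p,z:ray(c,(205+(p[0]+.5)/4-.5,150+(p[1]+.5)/4-.5),z)
up=[(187,116),(327,160),(470,204),(612,250)];lo=[(155,205),(297,250),(440,296),(583,342)]
U=np.array([f(p,.012) for p in up]);L=np.array([f(p,.012) for p in lo])
m=(U.mean(0)+L.mean(0))/2;d=(U[0]-U[3]+L[0]-L[3])[:2];d/=np.linalg.norm(d)
print("centre",m,"axis",d,np.degrees(np.arctan2(d[1],d[0])),"railgap",np.linalg.norm(U.mean(0)-L.mean(0)))
T=lambda P:((P[:2]-m[:2])@d,(P[:2]-m[:2])@[d[1],-d[0]])
print("plate corners",[np.round(T(f(p,.006)),4) for p in[(97,66),(48,200),(682,401),(720,263)]])
print("base top",np.round([T(f(p,.066)) for p in[(402,178),(377,242)]],4))
print("floor",np.round([T(f(p,.006)) for p in[(455,283)]],4), "step1",np.round(T(f((470,225),.018)),4))
from cell import env
o=env.get_obs();d3=np.array([*d,0])
for s in(-.05,-.03,.0,.05):print(s,np.round(totool(o,m+d3*s+[0,0,.06-.012]),2))
E
```

```text
centre [ 0.5907928  -0.17266579  0.012     ] axis [0.310147   0.95068861] 71.93191019609876 railgap 0.045723312870617774
plate corners [array([0.154, 0.034]), array([ 0.1546, -0.035 ]), array([-0.1567, -0.0343]), array([-0.1557,  0.0339])]
base top [[-0.0026  0.0129]
 [-0.0008 -0.0182]]
floor [[-0.0398 -0.0137]] step1 [-0.0382  0.0124]
-0.05 [-61.54 -67.53  16.29]
-0.03 [-61.52 -65.53  16.29]
0.0 [-61.5  -62.53  16.29]
0.05 [-61.45 -57.53  16.28]
```

Emit:
servo_tool --plan '[{"xyz": [-3.6,-2,0],"twist": [0,0,-0.5],"jaw": 1},{"xyz": [-7.2,-4,0],"twist": [0,0,-0.5],"jaw": 1},{"xyz": [-10.8,-6,0],"twist": [0,0,-0.5],"jaw": 1},{"xyz": [-14.4,-8,0],"twist": [0,0,-0.5],"jaw": 1},{"xyz": [-18,-10,0],"twist": [0,0,-0.5],"jaw": 1},{"xyz": [-21.6,-12,0],"twist": [0,0,-0.5],"jaw": 1},{"xyz": [-25.2,-14,0],"twist": [0,0,-0.5],"jaw": 1},{"xyz": [-28.8,-16,0],"twist": [0,0,-0.5],"jaw": 1},{"xyz": [-32.4,-18,0],"twist": [0,0,-0.5],"jaw": 1},{"xyz": [-36,-20,0],"twist": [0,0,-0.5],"jaw": 1}]'

```text
time_s: 0.93
tool_pos: [0.4854, 0.3103, 0.4046]
tool_rot: [-180.0, -0.0, 162.0]
force: [0.9, -0.1, -0.2]
grip_width: 0.0284
grasp_force: 0.0
```

Emit:
servo_tool --plan '[{"xyz": [-2.4,-3.4,0],"twist": [0,0,0],"jaw": 1},{"xyz": [-4.8,-6.8,0],"twist": [0,0,0],"jaw": 1},{"xyz": [-7.2,-10.2,0],"twist": [0,0,0],"jaw": 1},{"xyz": [-9.6,-13.6,0],"twist": [0,0,0],"jaw": 1},{"xyz": [-12,-17,0],"twist": [0,0,0],"jaw": 1},{"xyz": [-14.4,-20.4,0],"twist": [0,0,0],"jaw": 1},{"xyz": [-16.8,-23.8,0],"twist": [0,0,0],"jaw": 1},{"xyz": [-19.2,-27.2,0],"twist": [0,0,0],"jaw": 1},{"xyz": [-21.6,-30.6,0],"twist": [0,0,0],"jaw": 1},{"xyz": [-24,-34,0],"twist": [0,0,0],"jaw": 1}]'

```text
time_s: 1.77
tool_pos: [0.6074, -0.0874, 0.4045]
tool_rot: [180.0, -0.0, 162.0]
force: [1.1, 0.6, -0.7]
grip_width: 0.0006
grasp_force: 0.0
```

```bash
cat >>h.py <<'E'
m=np.array([.5908,-.1727,0]);d3=np.array([.3101,.9507,0])
def st(o):
    P=o["tool_pos"]-m;print(round(o["time_s"],2),"s",round(P@d3,4),"lat",round(P@[d3[1],-d3[0],0],4),"tipz",round(o["tool_pos"][2]-.182,4),o["tool_rot"].round(2),o["force"].round(2),o["grip_width"])
E
python3 - <<'E'
from h import *;from cell import env
o=env.get_obs();st(o);print(totool(o,m-d3*.055+[0,0,.06]))
E
```

```text
1.77 s 0.0862 lat -0.0107 tipz 0.2225 [ 1.7999e+02 -2.0000e-02  1.6197e+02] [ 1.08  0.64 -0.74] 0.0006017588991825328
[ -1.06731402 -14.12645335  16.24753066]
```

Emit:
servo_tool --plan '[{"xyz": [-0.3,-3.5,0],"twist": [0,0,0],"jaw": 1},{"xyz": [-0.6,-7,0],"twist": [0,0,0],"jaw": 1},{"xyz": [-0.9,-10.5,1],"twist": [0,0,0],"jaw": 1},{"xyz": [-1.1,-14.1,3],"twist": [0,0,0],"jaw": 1},{"xyz": [-1.1,-14.1,6],"twist": [0,0,0],"jaw": 1},{"xyz": [-1.1,-14.1,9],"twist": [0,0,0],"jaw": 1},{"xyz": [-1.1,-14.1,12],"twist": [0,0,0],"jaw": 1},{"xyz": [-1.1,-14.1,14.5],"twist": [0,0,0],"jaw": 1},{"xyz": [-1.1,-14.1,16.2],"twist": [0,0,0],"jaw": 1},{"xyz": [-1.1,-14.1,16.2],"twist": [0,0,0],"jaw": 1}]'

```text
time_s: 2.6
tool_pos: [0.5722, -0.222, 0.238]
tool_rot: [-180.0, -0.5, 162.0]
force: [-1.1, -0.2, -0.9]
grip_width: 0.0007
grasp_force: 0.0
```

```bash
python3 - <<'E'
from h import *;from cell import env;import cv2
o=env.get_obs();st(o)
a=env.read_camera("scene")["img"][100:300,200:400,::-1];b=env.read_camera("wrist")["img"][:,:,::-1]
a=cv2.resize(a,(420,420),interpolation=cv2.INTER_CUBIC)
cv2.imwrite("pics/p1.png",np.hstack([a,cv2.resize(b,(376,282)) if 0 else cv2.copyMakeBorder(cv2.resize(b,(380,285)),0,135,0,0,cv2.BORDER_CONSTANT)]))
E
```

```text
2.6 s -0.0526 lat -0.0024 tipz 0.056 [-179.97   -0.49  161.95] [-1.12 -0.22 -0.85] 0.0006530961934339054
```

View pics/p1.png

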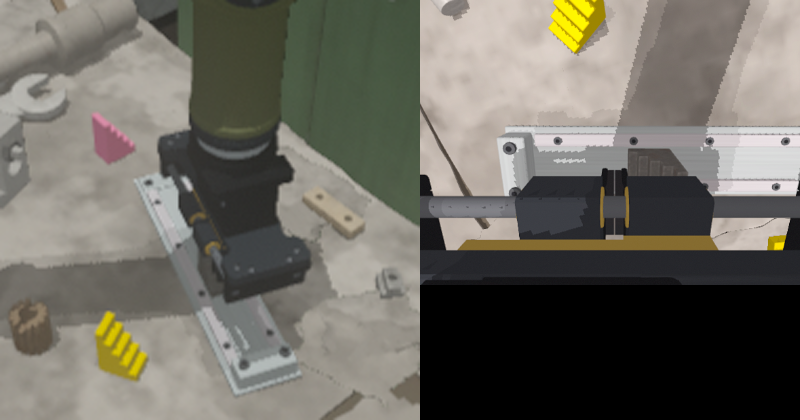

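Wrist view: the closed fingers sit over the track on the stop side, near (615,200), with the block just to their right near (655,165). Now I set the tip height and start pushing toward +y.

Emit:
servo_tool --plan '[{"xyz": [0,0,-0.1],"twist": [0,0,0],"jaw": 1},{"xyz": [0,0,-0.1],"twist": [0,0,0],"jaw": 1},{"xyz": [0,0.3,-0.1],"twist": [0,0,0],"jaw": 1},{"xyz": [0,0.6,-0.1],"twist": [0,0,0],"jaw": 1},{"xyz": [0,0.9,-0.1],"twist": [0,0,0],"jaw": 1},{"xyz": [0,1.2,-0.1],"twist": [0,0,0],"jaw": 1},{"xyz": [0,1.5,-0.1],"twist": [0,0,0],"jaw": 1}]'

```text
time_s: 3.28
tool_pos: [0.579, -0.2082, 0.2439]
tool_rot: [180.0, 0.0, 162.0]
force: [0.1, -0.3, -0.4]
grip_width: 0.0004
grasp_force: 0.0
```

```bash
python3 - <<'E'
from h import *;from cell import env
st(env.get_obs())
E
```

```text
3.28 s -0.0374 lat -0.0003 tipz 0.0619 [1.7998e+02 1.0000e-02 1.6198e+02] [ 0.11 -0.31 -0.38] 0.00043167603561733436
```

Emit:
servo_tool --plan '[{"xyz": [0,0.2,0.3],"twist": [0,0,0],"jaw": 1},{"xyz": [0,0.4,0.3],"twist": [0,0,0],"jaw": 1},{"xyz": [0,0.7,0.3],"twist": [0,0,0],"jaw": 1},{"xyz": [0,1.0,0.3],"twist": [0,0,0],"jaw": 1},{"xyz": [0,1.3,0.3],"twist": [0,0,0],"jaw": 1},{"xyz": [0,1.6,0.3],"twist": [0,0,0],"jaw": 1},{"xyz": [0,1.9,0.3],"twist": [0,0,0],"jaw": 1},{"xyz": [0,2.2,0.3],"twist": [0,0,0],"jaw": 1}]'

```text
time_s: 3.95
tool_pos: [0.5857, -0.1876, 0.2408]
tool_rot: [-180.0, 0.0, 162.0]
force: [-0.2, 0.4, 0.6]
grip_width: 0.0007
grasp_force: 0.4
```

```bash
python3 - <<'E'
from h import *;from cell import env;import cv2
st(env.get_obs())
b=env.read_camera("wrist");cv2.imwrite("pics/p2.png",b["img"][100:,150:,::-1])
E
```

```text
3.95 s -0.0158 lat -0.0002 tipz 0.0588 [-1.7999e+02  1.0000e-02  1.6195e+02] [-0.22  0.38  0.62] 0.0007241351796482957
```

View pics/p2.png

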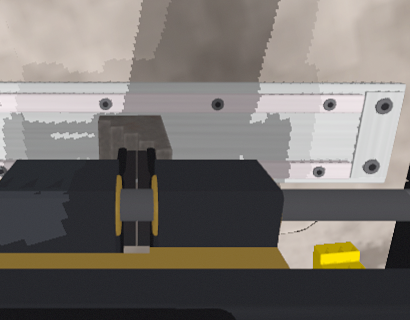

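The fingers at (137,165) now touch, or nearly touch, the toe of the block, which still stands. I keep pushing past the tipping point.

Emit:
servo_tool --plan '[{"xyz": [0,0.4,0],"twist": [0,0,0],"jaw": 1},{"xyz": [0,0.8,0],"twist": [0,0,0],"jaw": 1},{"xyz": [0,1.2,0],"twist": [0,0,0],"jaw": 1},{"xyz": [0,1.6,0],"twist": [0,0,0],"jaw": 1},{"xyz": [0,2.0,0],"twist": [0,0,0],"jaw": 1},{"xyz": [0,2.4,0],"twist": [0,0,0],"jaw": 1},{"xyz": [0,2.8,0],"twist": [0,0,0],"jaw": 1},{"xyz": [0,3.2,0],"twist": [0,0,0],"jaw": 1},{"xyz": [0,3.7,0],"twist": [0,0,0],"jaw": 1},{"xyz": [0,4.2,0],"twist": [0,0,0],"jaw": 1}]'

```text
time_s: 4.83
tool_pos: [0.5987, -0.1474, 0.2408]
tool_rot: [180.0, 0.0, 161.9]
force: [0.8, -0.1, 0.3]
grip_width: 0.0002
grasp_force: 0.0
```

Emit:
servo_tool --plan '[{"xyz": [0,0.5,0],"twist": [0,0,0],"jaw": 1},{"xyz": [0,1.0,0],"twist": [0,0,0],"jaw": 1},{"xyz": [0,1.5,0],"twist": [0,0,0],"jaw": 1},{"xyz": [0,1.5,0],"twist": [0,0,0],"jaw": 1}]'

```text
time_s: 5.17
tool_pos: [0.6037, -0.132, 0.2407]
tool_rot: [179.9, -0.0, 162.1]
force: [-0.5, 0.3, 0.1]
grip_width: 0.0004
grasp_force: 0.0
```

```bash
python3 - <<'E'
from h import *;from cell import env;import cv2
st(env.get_obs())
b=env.read_camera("wrist");cv2.imwrite("pics/p3.png",b["img"][:,:,::-1])
E
```

```text
5.17 s 0.0427 lat -0.0003 tipz 0.0587 [ 1.7995e+02 -1.0000e-02  1.6206e+02] [-0.5   0.28  0.09] 0.0004296922514053724
```

View pics/p3.png

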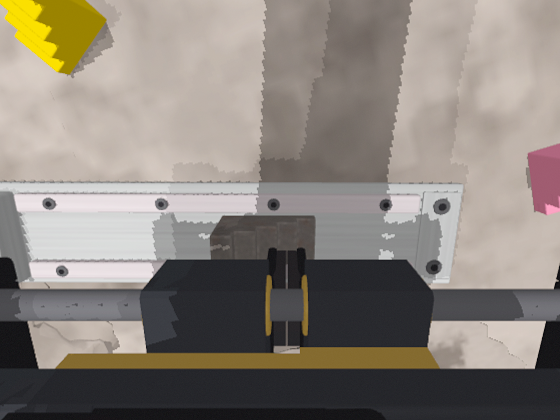

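The block now lies on its base. Its high back is at the left (211,230), toward the stop, and its toe end is at the right (315,220). I measure the toe position, then lift over it.

Emit:
servo_tool --plan '[{"xyz": [0,1.5,-0.5],"twist": [0,0,0],"jaw": 1},{"xyz": [0,4,-0.5],"twist": [0,0,0],"jaw": 1},{"xyz": [0,6,-0.5],"twist": [0,0,0],"jaw": 1},{"xyz": [0,6,-0.5],"twist": [0,0,0],"jaw": 1},{"xyz": [0,6,-0.5],"twist": [0,0,0],"jaw": 1}]'

```text
time_s: 5.63
tool_pos: [0.6221, -0.0753, 0.2456]
tool_rot: [180.0, -0.0, 162.1]
force: [-0.5, -0.4, -0.7]
grip_width: 0.0003
grasp_force: 0.0
```

```bash
python3 - <<'E'
from h import *;from cell import env;import cv2
st(env.get_obs())
b=env.read_camera("wrist");np.savez("pics/w4.npz",**b);cv2.imwrite("pics/p4.png",b["img"][:,:,::-1])
E
```

```text
5.63 s 0.1023 lat -0.0005 tipz 0.0636 [ 1.800e+02 -1.000e-02  1.621e+02] [-0.53 -0.45 -0.67] 0.000273969760445025
```

View pics/p4.png

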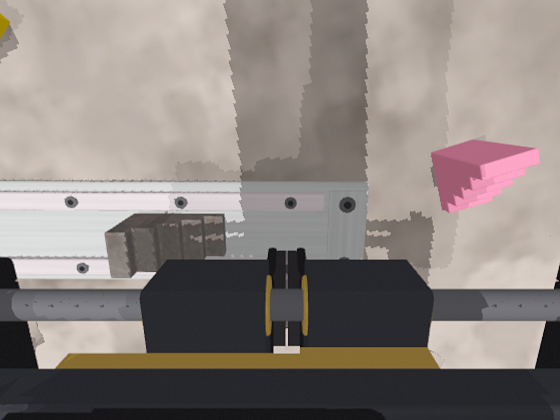

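The block lies flat with its toe edge at x≈226 and its back at about (107,232).

```bash
python3 - <<'E'
from h import *
c=np.load("pics/w4.npz")
for p,z in[((224,214),.014),((226,253),.014),((226,253),.006),((107,232),.046),((111,277),.006),((347,204),.008),((291,202),.012)]:
    P=ray(c,p,z)-m;print(p,z,round(P@d3,4),round(P@[d3[1],-d3[0],0],4))
E
```

```text
(224, 214) 0.014 0.0635 -0.013
(226, 253) 0.014 0.0635 0.014
(226, 253) 0.006 0.062 0.0173
(107, 232) 0.046 0.0043 -0.0118
(111, 277) 0.006 -0.0196 0.0358
(347, 204) 0.008 0.1431 -0.0183
(291, 202) 0.012 0.1064 -0.0205
```

Emit:
servo_tool --plan '[{"xyz": [0,0,1.5],"twist": [0,0,0],"jaw": 1},{"xyz": [0,0,3],"twist": [0,0,0],"jaw": 1},{"xyz": [0,0,4.2],"twist": [0,0,0],"jaw": 1},{"xyz": [0,0,4.5],"twist": [0,0,0],"jaw": 1},{"xyz": [0,-1,4.5],"twist": [0,0,0],"jaw": 1},{"xyz": [0,-2,4.5],"twist": [0,0,0],"jaw": 1},{"xyz": [0,-3,4.5],"twist": [0,0,0],"jaw": 1},{"xyz": [0,-3.3,4.5],"twist": [0,0,0],"jaw": 1},{"xyz": [0,-3.6,4.5],"twist": [0,0,0],"jaw": 1},{"xyz": [0,-3.8,4.5],"twist": [0,0,0],"jaw": 1}]'

```text
time_s: 6.52
tool_pos: [0.61, -0.1135, 0.2014]
tool_rot: [180.0, 0.1, 161.9]
force: [0.1, 0.2, -0.7]
grip_width: 0.0004
grasp_force: 0.0
```

Emit:
servo_tool --plan '[{"xyz": [0,-0.2,0],"twist": [0,0,0],"jaw": 1},{"xyz": [0,-0.4,0],"twist": [0,0,0],"jaw": 1},{"xyz": [0,-0.6,0],"twist": [0,0,0],"jaw": 1},{"xyz": [0,-0.8,0],"twist": [0,0,0],"jaw": 1},{"xyz": [0,-1.1,0],"twist": [0,0,0],"jaw": 1},{"xyz": [0,-1.4,0],"twist": [0,0,0],"jaw": 1},{"xyz": [0,-1.8,0],"twist": [0,0,0],"jaw": 1},{"xyz": [0,-2.2,0],"twist": [0,0,0],"jaw": 1},{"xyz": [0,-2.6,0],"twist": [0,0,0],"jaw": 1},{"xyz": [0,-3.0,0],"twist": [0,0,0],"jaw": 1}]'

```text
time_s: 7.35
tool_pos: [0.6006, -0.1417, 0.2008]
tool_rot: [180.0, 0.0, 161.9]
force: [1.3, 2.6, 0.3]
grip_width: 0.0005
grasp_force: 1.2
```

```bash
python3 - <<'E'
from h import *;from cell import env;import cv2
st(env.get_obs())
b=env.read_camera("wrist");np.savez("pics/w5.npz",**b);cv2.imwrite("pics/p5.png",b["img"][:,:,::-1])
E
```

```text
7.35 s 0.0325 lat -0.0003 tipz 0.0188 [1.7999e+02 1.0000e-02 1.6194e+02] [1.33 2.57 0.33] 0.0005158790268538365
```

View pics/p5.png

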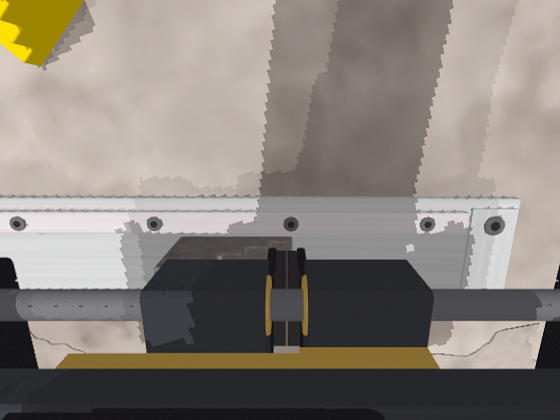

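The finger is pushing the riser with about 3 N and the block is sliding, its toe visible at (292,238). I continue toward the stop.

Emit:
servo_tool --plan '[{"xyz": [0,-0.5,0],"twist": [0,0,0],"jaw": 1},{"xyz": [0,-1.0,0],"twist": [0,0,0],"jaw": 1},{"xyz": [0,-1.5,0],"twist": [0,0,0],"jaw": 1},{"xyz": [0,-2.0,0],"twist": [0,0,0],"jaw": 1},{"xyz": [0,-2.5,0],"twist": [0,0,0],"jaw": 1},{"xyz": [0,-3.0,0],"twist": [0,0,0],"jaw": 1},{"xyz": [0,-3.5,0],"twist": [0,0,0],"jaw": 1},{"xyz": [0,-4.0,0],"twist": [0,0,0],"jaw": 1},{"xyz": [0,-4.5,0],"twist": [0,0,0],"jaw": 1},{"xyz": [0,-5.0,0],"twist": [0,0,0],"jaw": 1}]'

```text
time_s: 8.23
tool_pos: [0.5851, -0.1892, 0.2008]
tool_rot: [180.0, 0.0, 162.0]
force: [0.7, 2.8, 2.0]
grip_width: 0.0006
grasp_force: 1.4
```

Emit:
servo_tool --plan '[{"xyz": [0,-0.5,0],"twist": [0,0,0],"jaw": 1},{"xyz": [0,-1.0,0],"twist": [0,0,0],"jaw": 1},{"xyz": [0,-1.5,0],"twist": [0,0,0],"jaw": 1},{"xyz": [0,-2.0,0],"twist": [0,0,0],"jaw": 1},{"xyz": [0,-2.5,0],"twist": [0,0,0],"jaw": 1},{"xyz": [0,-3.0,0],"twist": [0,0,0],"jaw": 1},{"xyz": [0,-3.4,0],"twist": [0,0,0],"jaw": 1},{"xyz": [0,-3.8,0],"twist": [0,0,0],"jaw": 1},{"xyz": [0,-4.1,0],"twist": [0,0,0],"jaw": 1},{"xyz": [0,-4.3,0],"twist": [0,0,0],"jaw": 1}]'

```text
time_s: 9.07
tool_pos: [0.5718, -0.2301, 0.2008]
tool_rot: [-180.0, 0.0, 161.9]
force: [1.7, 2.6, 3.4]
grip_width: 0.0005
grasp_force: 1.6
```

```bash
python3 - <<'E'
from h import *;from cell import env;import cv2
st(env.get_obs())
b=env.read_camera("wrist");cv2.imwrite("pics/p6.png",b["img"][180:,:,::-1])
E
```

```text
9.07 s -0.0605 lat -0.0003 tipz 0.0188 [-180.      0.    161.93] [1.66 2.62 3.44] 0.0005194804680377459
```

View pics/p6.png

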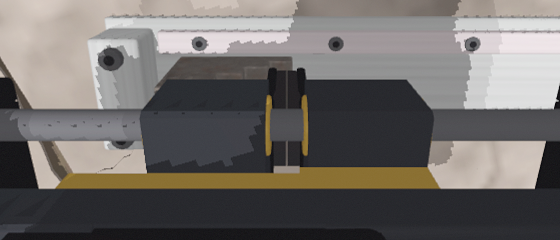

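The back end, near (165,70) in this crop, is still about 1 cm from the stop at (155,50). I creep in and watch the force.

Emit:
servo_tool --plan '[{"xyz": [0,-0.1,0],"twist": [0,0,0],"jaw": 1},{"xyz": [0,-0.2,0],"twist": [0,0,0],"jaw": 1},{"xyz": [0,-0.3,0],"twist": [0,0,0],"jaw": 1},{"xyz": [0,-0.4,0],"twist": [0,0,0],"jaw": 1},{"xyz": [0,-0.5,0],"twist": [0,0,0],"jaw": 1},{"xyz": [0,-0.6,0],"twist": [0,0,0],"jaw": 1},{"xyz": [0,-0.7,0],"twist": [0,0,0],"jaw": 1},{"xyz": [0,-0.8,0],"twist": [0,0,0],"jaw": 1},{"xyz": [0,-0.9,0],"twist": [0,0,0],"jaw": 1},{"xyz": [0,-1.0,0],"twist": [0,0,0],"jaw": 1}]'

```text
time_s: 9.95
tool_pos: [0.5688, -0.2393, 0.2007]
tool_rot: [180.0, 0.0, 162.0]
force: [0.5, 3.7, 1.8]
grip_width: 0.0005
grasp_force: 1.6
```

Emit:
servo_tool --plan '[{"xyz": [0,-0.05,0],"twist": [0,0,0],"jaw": 1},{"xyz": [0,-0.1,0],"twist": [0,0,0],"jaw": 1},{"xyz": [0,-0.15,0],"twist": [0,0,0],"jaw": 1},{"xyz": [0,-0.2,0],"twist": [0,0,0],"jaw": 1}]'

```text
time_s: 10.28
tool_pos: [0.5682, -0.2411, 0.2008]
tool_rot: [180.0, -0.0, 162.0]
force: [0.2, 3.5, 1.9]
grip_width: 0.0007
grasp_force: 1.6
```

Emit:
servo_tool --plan '[{"xyz": [0,-0.05,0],"twist": [0,0,0],"jaw": 1},{"xyz": [0,-0.1,0],"twist": [0,0,0],"jaw": 1},{"xyz": [0,-0.15,0],"twist": [0,0,0],"jaw": 1},{"xyz": [0,-0.2,0],"twist": [0,0,0],"jaw": 1}]'

```text
time_s: 10.62
tool_pos: [0.5678, -0.2425, 0.2008]
tool_rot: [179.9, -0.0, 162.0]
force: [0.5, 5.6, 2.9]
grip_width: 0.0006
grasp_force: 2.6
```

Force is rising, so contact with the stop may be starting. I take one small step more to confirm.

Emit:
servo_tool --plan '[{"xyz": [0,-0.05,0],"twist": [0,0,0],"jaw": 1},{"xyz": [0,-0.1,0],"twist": [0,0,0],"jaw": 1},{"xyz": [0,-0.1,0],"twist": [0,0,0],"jaw": 1}]'

```text
time_s: 10.87
tool_pos: [0.5677, -0.2427, 0.2008]
tool_rot: [179.9, -0.0, 162.0]
force: [0.7, 5.7, 2.5]
grip_width: 0.0004
grasp_force: 3.0
```

Emit:
servo_tool --plan '[{"xyz": [0,-0.05,0],"twist": [0,0,0],"jaw": 1},{"xyz": [0,-0.1,0],"twist": [0,0,0],"jaw": 1},{"xyz": [0,-0.15,0],"twist": [0,0,0],"jaw": 1},{"xyz": [0,-0.15,0],"twist": [0,0,0],"jaw": 1}]'

```text
time_s: 11.2
tool_pos: [0.5677, -0.2431, 0.2007]
tool_rot: [179.8, -0.0, 162.0]
force: [1.4, 7.1, 3.3]
grip_width: -0.0
grasp_force: 4.0
```

It has stalled against the stop as the force rises. I back off, lift, and check the result from the top camera.

Emit:
servo_tool --plan '[{"xyz": [0,0.2,0],"twist": [0,0,0],"jaw": 1},{"xyz": [0,0.6,0],"twist": [0,0,0],"jaw": 1},{"xyz": [0,2,0],"twist": [0,0,0],"jaw": 1},{"xyz": [0,4,0],"twist": [0,0,0],"jaw": 1},{"xyz": [0,7,-2],"twist": [0,0,0],"jaw": 1},{"xyz": [0,10,-5],"twist": [0,0,0],"jaw": 1},{"xyz": [0,13,-8],"twist": [0,0,0],"jaw": 1},{"xyz": [0,16,-11],"twist": [0,0,0],"jaw": 1},{"xyz": [0,18,-14],"twist": [0,0,0],"jaw": 1},{"xyz": [0,18,-14],"twist": [0,0,0],"jaw": 1}]'

```text
time_s: 12.03
tool_pos: [0.6259, -0.068, 0.3472]
tool_rot: [179.7, 0.6, 162.4]
force: [2.6, -0.0, 0.4]
grip_width: 0.0
grasp_force: 0.0
```

```bash
python3 - <<'E'
from h import *;from cell import env;import cv2
st(env.get_obs())
c=env.read_camera("top");g=c["img"].astype(float).mean(2)
lat=np.array([d3[1],-d3[0],0]);K,R,t=c["camera_matrix"],c["R"],c["t"]
def px(P):
    q=K@(R@P+t);return q[:2]/q[2]
# brightness along the track, sampled in the floor plane and in the top-step plane
for z in(.006,.046):
    for l in(-.008,0,.008):
        print(z,l,[(s,int(cv2.getRectSubPix(c["img"].mean(2).astype(np.float32),(1,1),tuple(map(float,px(m+d3*s/1000+lat*l+[0,0,z]))))[0,0])) for s in range(-150,-50,4)])
E
```

```text
12.03 s 0.1104 lat 0.0009 tipz 0.1652 [179.68   0.58 162.4 ] [ 2.6  -0.01  0.43] 2.14583851899706e-05
0.006 -0.008 [(-150, 238), (-146, 236), (-142, 237), (-138, 237), (-134, 195), (-130, 73), (-126, 63), (-122, 67), (-118, 87), (-114, 92), (-110, 81), (-106, 100), (-102, 108), (-98, 108), (-94, 101), (-90, 118), (-86, 118), (-82, 106), (-78, 121), (-74, 122), (-70, 175), (-66, 238), (-62, 240), (-58, 239), (-54, 239)]
0.006 0 [(-150, 238), (-146, 237), (-142, 238), (-138, 236), (-134, 182), (-130, 104), (-126, 105), (-122, 95), (-118, 112), (-114, 121), (-110, 109), (-106, 110), (-102, 119), (-98, 116), (-94, 109), (-90, 123), (-86, 120), (-82, 104), (-78, 120), (-74, 122), (-70, 177), (-66, 238), (-62, 240), (-58, 239), (-54, 239)]
0.006 0.008 [(-150, 238), (-146, 235), (-142, 237), (-138, 236), (-134, 189), (-130, 117), (-126, 110), (-122, 96), (-118, 116), (-114, 121), (-110, 112), (-106, 112), (-102, 119), (-98, 114), (-94, 103), (-90, 122), (-86, 120), (-82, 99), (-78, 116), (-74, 120), (-70, 190), (-66, 238), (-62, 239), (-58, 239), (-54, 238)]
0.046 -0.008 [(-150, 220), (-146
[... 239 characters left out ...]
 136), (-66, 231), (-62, 240), (-58, 239), (-54, 239)]
0.046 0 [(-150, 224), (-146, 237), (-142, 236), (-138, 237), (-134, 237), (-130, 197), (-126, 117), (-122, 110), (-118, 96), (-114, 118), (-110, 121), (-106, 106), (-102, 116), (-98, 119), (-94, 107), (-90, 112), (-86, 123), (-82, 109), (-78, 108), (-74, 119), (-70, 137), (-66, 233), (-62, 239), (-58, 239), (-54, 238)]
0.046 0.008 [(-150, 220), (-146, 236), (-142, 234), (-138, 235), (-134, 235), (-130, 191), (-126, 125), (-122, 122), (-118, 97), (-114, 117), (-110, 125), (-106, 110), (-102, 128), (-98, 137), (-94, 138), (-90, 154), (-86, 158), (-82, 168), (-78, 206), (-74, 201), (-70, 203), (-66, 225), (-62, 225), (-58, 224), (-54, 226)]
```

The toe sits at s ≈ −70 mm and the back at about −130 mm, straight along the track and flush with the stop face.

```bash
python3 -c "
from cell import env
print(env.sign_off())"
```

```text
the job is handed in; nothing more can be done
None
```

I tipped the step block onto its base, steps up, and pushed it along the track until its back face met the raised end stop. The top camera put it flush and straight before I handed the job in at about 12 s; the hand-in returned no pass/fail result.

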